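# Sort the screw tins by weight and put the full ones away

## Robot

A 6-joint arm with a two-finger parallel gripper is mounted at the origin on the work surface. World frame = base frame: x ahead of the robot, y to its left, z up, the work surface at z = 0. Lengths are in m, angles in rad, forces in N, time in s.
With the tool pointing down it reaches from about 0.35 to 0.775 m from the base axis. Payload 5.5 kg.
Tool frame: the origin (TCP) lies between the finger pads; the fingertips stand 8 mm ahead of it and the grasp point (between the pads) lies 11 mm behind it; z points along the fingers, y is the line along which they close (so a half turn about z gives the same grasp; the last joint's range is limited). The gripper opens to 85 mm and grips with 20 to 120 N. Pads are 22 mm wide; open, the fingers measure 114 mm over their backs; the gripper's body (76 mm by 85 mm) begins 54 mm behind the grasp point. The pads swing forward as they close: fully open they stand 13 mm farther back than shut.
Start: joints at [-1.473, 0.313, 0.046, 1.304, 0, 1.431], TCP at [0.135, -0.559, 0.239] pointing down, gripper open.
Joint ranges: [-2.76, 2.76], [-0.86, 1.69], [-1.03, 1.26], [-2.2, 2.34], [-1.47, 1.5], [-3.14, 3.14]. Speed limits (rad/s): [2.57, 2.57, 3.14, 3.14, 3.14, 3.14].

## Interface

Orientations are given as a unit quaternion [w, x, y, z].
In Python, from workcell import env gives the robot as it stands.
- The arm moves only by the tool move_arm, never from a script. Its argument "moves" is one flat list of numbers, 5 for each row, row after row: the shift along the world's x, y, z in m, then the turn about the world's z in rad, then the finger opening in m, from 0 to 0.0854. A call has 1 to 12 rows; each row is the pose to reach, as a shift and turn from the pose commanded when the call began; what a row does not reach only later rows make up. A row lasts 1/12 s, in which the tool goes at most 41.7 mm and 7.16 degrees, less where a joint would pass 70% of its speed; a pose out of reach is approached as far as the arm can. A call with a gripper value outside its range is refused whole. The fingers move at their own pace and stop on an object; "newtons" is the grip in N (left out, the last holds). Time passes only in rows, so rows that repeat a pose let the fingers close. It gives the time, the measured TCP pose, the force, the opening and the grip force at its end, in the units of the state.
- env.get_state(): the state, without advancing time (a new reading comes with each control period).
- env.read_camera(name): name is "scene" or "top" or "wrist"; returns a dict with "pixels" (420x560x3 uint8, red, green, blue), "camera_matrix" (3x3 intrinsics, pixels), "rvec" (rotation vector, rad) and "tvec" (3), from world to camera coordinates, as OpenCV has them. Camera axes: x right, y down, z forward; pixel columns grow to the right and rows downward; lengths in m; the calibration is good to about 2 mm. A picture is of the moment at which its call begins. There is no depth.
- env.hand_in(): hands the job in; it is judged then, once.
The state is a dict: "clock": time; "joint_pos": joint angles; "qvel": joint speeds; "tau": joint torques, N m; "tcp_pos": TCP position; "orientation": TCP orientation; "wrist_force": force on the tool from outside, world axes, zero at the start; "ft_torque": the same for the moment, N m; "finger_gap": finger opening in m; "grip_force": force on a finger pad.
Only numpy, scipy, OpenCV 4.12 (cv2) and the standard library are available. Lean on these libraries where they do the work, as an engineer would, in place of code of your own. Each camera call takes 0.05 s, during which the arm holds its last target. There are 200 camera calls.

## Task

The tins on the bench all look alike, but some are full of screws and some are empty: find out which by lifting each. Pull the drawer right out to its stop, lay every full tin flat in it and put every empty tin in the shallow open bin, and when all are sorted push the drawer fully home. The tins are thin and dent easily, so grip them gently (no more than 50 N), and leave the brush, screwdriver and tub where they are.

Things in the scene. Friction and masses are not known exactly. Their poses are not given: they have to be found in the camera images.
- tin_a: one of up to six outwardly identical round aluminium screw-lid tins, 50 mm in diameter and 40 mm tall, standing on the bench (absent in some starts). Some are full of screws (roughly 290 to 430 g), the others empty (35 to 70 g); the letter says nothing about it. Origin at the centre of the underside, z up along the tin
- tin_b: one of up to six outwardly identical round aluminium screw-lid tins, 50 mm in diameter and 40 mm tall, standing on the bench (absent in some starts). Some are full of screws (roughly 290 to 430 g), the others empty (35 to 70 g); the letter says nothing about it. Origin at the centre of the underside, z up along the tin
- tin_c: one of up to six outwardly identical round aluminium screw-lid tins, 50 mm in diameter and 40 mm tall, standing on the bench (absent in some starts). Some are full of screws (roughly 290 to 430 g), the others empty (35 to 70 g); the letter says nothing about it. Origin at the centre of the underside, z up along the tin
- tin_d: one of up to six outwardly identical round aluminium screw-lid tins, 50 mm in diameter and 40 mm tall, standing on the bench (absent in some starts). Some are full of screws (roughly 290 to 430 g), the others empty (35 to 70 g); the letter says nothing about it. Origin at the centre of the underside, z up along the tin
- tin_e: one of up to six outwardly identical round aluminium screw-lid tins, 50 mm in diameter and 40 mm tall, standing on the bench (absent in some starts). Some are full of screws (roughly 290 to 430 g), the others empty (35 to 70 g); the letter says nothing about it. Origin at the centre of the underside, z up along the tin
- tin_f: one of up to six outwardly identical round aluminium screw-lid tins, 50 mm in diameter and 40 mm tall, standing on the bench (absent in some starts). Some are full of screws (roughly 290 to 430 g), the others empty (35 to 70 g); the letter says nothing about it. Origin at the centre of the underside, z up along the tin
- unit: fixed low grey bench drawer unit with one drawer; its shell is 222 mm wide, 215 mm deep, 72 mm high. Its x axis points into the unit, so the drawer slides out along -x; z up. Origin on the bench on the unit's centre line, 100 mm in front of the shell's front edge (under the pulled-out drawer). It may stand left or right of the tins, turned up to 8 degrees
- drawer (a joint): how far the drawer is out, in m: 0 fully home, 0.17 at the outer stop. It may start ajar by up to 0.04. About 2 N to slide, plus light damping; it stays where it is left
- drawer_handle (a point): middle of the drawer's steel bar handle, 52 mm above the bench: a horizontal round bar 10 mm thick, 100 mm long across the drawer, standing 45 mm off the drawer's front; it moves with the drawer. x axis points into the unit
- drawer_in (a point): point on the drawer's inner floor (15 mm above the bench), on its centre line; moves with the drawer, axes as the unit. The inside is 192 mm wide (y) and runs from 77 mm in front (-x) to 99 mm behind (+x) of this point; sides 30 mm, front 45 mm above this floor. Right out, the shell begins 85 mm behind this point. The shell leaves 51 mm over the floor: tins go in flat, in one layer
- bin: fixed shallow open plastic bin (orange), 210 mm (x) by 180 mm (y) outside, 55 mm high, walls and floor 4 mm thick (the floor's top at most 6 mm above the bench), turned up to 12 degrees. Origin at the centre of its underside, on the bench. It stands on the other side of the tins from the drawer unit
- brush: bystander: wooden-handled paint brush, 180 mm long, up to 45 mm wide and 25 mm high, lying on the bench nearer the robot than the tins. Origin on the bench about mid-length, x axis along it
- driver: bystander: screwdriver, 190 mm long, up to 30 mm thick, lying on the bench nearer the robot than the tins. Origin on the bench about mid-length, x axis along it
- tub: bystander: white open plastic tub, 84 mm across and 85 mm tall, standing on the bench beyond the tins. Origin at the centre of its underside

How it is judged:
On the way, in this order (a step that is already met when the one before it is completed fails the run):
1. the drawer is pulled right out (at least 160 mm) (value of joint drawer above 0.16 m), for 0.2 s.
2. with the drawer at least 100 mm out, every tin is sorted and let go: flat in the drawer and weighing over 1.8 N on it (full), or in the bin and weighing less on it (empty) (((x of tin_a in the frame of drawer_in between -0.085 and 0.105 m and y of tin_a in the frame of drawer_in between -0.1 and 0.1 m and z of tin_a in the frame of drawer_in between -0.004 and 0.045 m and angle between the z axis of tin_a and the z axis of drawer_in, either way round below 0.2 rad and contact force between tin_a and unit above 1.8 N) or (x of tin_a in the frame of bin between -0.105 and 0.105 m and y of tin_a in the frame of bin between -0.09 and 0.09 m and z of tin_a in the frame of bin between 0 and 0.064 m and contact force between tin_a and bin below 1.8 N)) and ((x of tin_b in the frame of drawer_in between -0.085 and 0.105 m and y of tin_b in the frame of drawer_in between -0.1 and 0.1 m and z of tin_b in the frame of drawer_in between -0.004 and 0.045 m and angle between the z axis of tin_b and the z axis of drawer_in, either way round below 0.2 rad and contact force between tin_b and unit above 1.8 N) or (x of tin_b in the frame of bin between -0.105 and 0.105 m and y of tin_b in the frame of bin between -0.09 and 0.09 m and z of tin_b in the frame of bin between 0 and 0.064 m and contact force between tin_b and bin below 1.8 N)) and ((x of tin_c in the frame of drawer_in between -0.085 and 0.105 m and y of tin_c in the frame of drawer_in between -0.1 and 0.1 m and z of tin_c in the frame of drawer_in between -0.004 and 0.045 m and angle between the z axis of tin_c and the z axis of drawer_in, either way round below 0.2 rad and contact force between tin_c and unit above 1.8 N) or (x of tin_c in the frame of bin between -0.105 and 0.105 m and y of tin_c in the frame of bin between -0.09 and 0.09 m and z of tin_c in the frame of bin between 0 and 0.064 m and contact force between tin_c and bin below 1.8 N)) and ((x of tin_d in the frame of drawer_in between -0.085 and 0.105 m and y of tin_d in the frame of drawer_in between -0.1 and 0.1 m and z of tin_d in the frame of drawer_in between -0.004 and 0.045 m and angle between the z axis of tin_d and the z axis of drawer_in, either way round below 0.2 rad and contact force between tin_d and unit above 1.8 N) or (x of tin_d in the frame of bin between -0.105 and 0.105 m and y of tin_d in the frame of bin between -0.09 and 0.09 m and z of tin_d in the frame of bin between 0 and 0.064 m and contact force between tin_d and bin below 1.8 N)) and ((x of tin_e in the frame of drawer_in between -0.085 and 0.105 m and y of tin_e in the frame of drawer_in between -0.1 and 0.1 m and z of tin_e in the frame of drawer_in between -0.004 and 0.045 m and angle between the z axis of tin_e and the z axis of drawer_in, either way round below 0.2 rad and contact force between tin_e and unit above 1.8 N) or (x of tin_e in the frame of bin between -0.105 and 0.105 m and y of tin_e in the frame of bin between -0.09 and 0.09 m and z of tin_e in the frame of bin between 0 and 0.064 m and contact force between tin_e and bin below 1.8 N)) and ((x of tin_f in the frame of drawer_in between -0.085 and 0.105 m and y of tin_f in the frame of drawer_in between -0.1 and 0.1 m and z of tin_f in the frame of drawer_in between -0.004 and 0.045 m and angle between the z axis of tin_f and the z axis of drawer_in, either way round below 0.2 rad and contact force between tin_f and unit above 1.8 N) or (x of tin_f in the frame of bin between -0.105 and 0.105 m and y of tin_f in the frame of bin between -0.09 and 0.09 m and z of tin_f in the frame of bin between 0 and 0.064 m and contact force between tin_f and bin below 1.8 N)) and value of joint drawer above 0.1 m and contact force between the fingers and tin_a below 0.1 N and contact force between the fingers and tin_b below 0.1 N and contact force between the fingers and tin_c below 0.1 N and contact force between the fingers and tin_d below 0.1 N and contact force between the fingers and tin_e below 0.1 N and contact force between the fingers and tin_f below 0.1 N), for 0.2 s.
3. then the drawer is pushed home (value of joint drawer below 0.008 m), for 0.2 s.
At the end, for the whole second after the job is handed in: every full tin lies flat (within 0.2 rad) inside the drawer, every empty tin is inside the bin, the drawer is home within 8 mm, and all tins are at rest (((x of tin_a in the frame of drawer_in between -0.085 and 0.105 m and y of tin_a in the frame of drawer_in between -0.1 and 0.1 m and z of tin_a in the frame of drawer_in between -0.004 and 0.045 m and angle between the z axis of tin_a and the z axis of drawer_in, either way round below 0.2 rad and contact force between tin_a and unit above 1.8 N) or (x of tin_a in the frame of bin between -0.105 and 0.105 m and y of tin_a in the frame of bin between -0.09 and 0.09 m and z of tin_a in the frame of bin between 0 and 0.064 m and contact force between tin_a and bin below 1.8 N)) and ((x of tin_b in the frame of drawer_in between -0.085 and 0.105 m and y of tin_b in the frame of drawer_in between -0.1 and 0.1 m and z of tin_b in the frame of drawer_in between -0.004 and 0.045 m and angle between the z axis of tin_b and the z axis of drawer_in, either way round below 0.2 rad and contact force between tin_b and unit above 1.8 N) or (x of tin_b in the frame of bin between -0.105 and 0.105 m and y of tin_b in the frame of bin between -0.09 and 0.09 m and z of tin_b in the frame of bin between 0 and 0.064 m and contact force between tin_b and bin below 1.8 N)) and ((x of tin_c in the frame of drawer_in between -0.085 and 0.105 m and y of tin_c in the frame of drawer_in between -0.1 and 0.1 m and z of tin_c in the frame of drawer_in between -0.004 and 0.045 m and angle between the z axis of tin_c and the z axis of drawer_in, either way round below 0.2 rad and contact force between tin_c and unit above 1.8 N) or (x of tin_c in the frame of bin between -0.105 and 0.105 m and y of tin_c in the frame of bin between -0.09 and 0.09 m and z of tin_c in the frame of bin between 0 and 0.064 m and contact force between tin_c and bin below 1.8 N)) and ((x of tin_d in the frame of drawer_in between -0.085 and 0.105 m and y of tin_d in the frame of drawer_in between -0.1 and 0.1 m and z of tin_d in the frame of drawer_in between -0.004 and 0.045 m and angle between the z axis of tin_d and the z axis of drawer_in, either way round below 0.2 rad and contact force between tin_d and unit above 1.8 N) or (x of tin_d in the frame of bin between -0.105 and 0.105 m and y of tin_d in the frame of bin between -0.09 and 0.09 m and z of tin_d in the frame of bin between 0 and 0.064 m and contact force between tin_d and bin below 1.8 N)) and ((x of tin_e in the frame of drawer_in between -0.085 and 0.105 m and y of tin_e in the frame of drawer_in between -0.1 and 0.1 m and z of tin_e in the frame of drawer_in between -0.004 and 0.045 m and angle between the z axis of tin_e and the z axis of drawer_in, either way round below 0.2 rad and contact force between tin_e and unit above 1.8 N) or (x of tin_e in the frame of bin between -0.105 and 0.105 m and y of tin_e in the frame of bin between -0.09 and 0.09 m and z of tin_e in the frame of bin between 0 and 0.064 m and contact force between tin_e and bin below 1.8 N)) and ((x of tin_f in the frame of drawer_in between -0.085 and 0.105 m and y of tin_f in the frame of drawer_in between -0.1 and 0.1 m and z of tin_f in the frame of drawer_in between -0.004 and 0.045 m and angle between the z axis of tin_f and the z axis of drawer_in, either way round below 0.2 rad and contact force between tin_f and unit above 1.8 N) or (x of tin_f in the frame of bin between -0.105 and 0.105 m and y of tin_f in the frame of bin between -0.09 and 0.09 m and z of tin_f in the frame of bin between 0 and 0.064 m and contact force between tin_f and bin below 1.8 N)) and value of joint drawer below 0.008 m and linear speed of each of tin_a, tin_b, tin_c, tin_d, tin_e, tin_f below 0.02 m/s); the robot touches nothing.
It fails at once if a tin is squeezed too hard: over 55 N on each finger (110 N for both together) (contact force between the fingers and tin_a above 110 N or contact force between the fingers and tin_b above 110 N or contact force between the fingers and tin_c above 110 N or contact force between the fingers and tin_d above 110 N or contact force between the fingers and tin_e above 110 N or contact force between the fingers and tin_f above 110 N).
It fails at once if the brush is moved more than 40 mm (distance of brush from where it was at the start of the episode above 0.04 m).
It fails at once if the screwdriver is moved more than 40 mm (distance of driver from where it was at the start of the episode above 0.04 m).
It fails at once if the tub is moved more than 40 mm (distance of tub from where it was at the start of the episode above 0.04 m).
Of tin_a, tin_b, tin_c, tin_d, tin_e, tin_f only 4 to 6 are there at a start; the rules pass over those that are not, and their reading is None.
At some moment in a run one of tin_a, tin_b, tin_c, tin_d, tin_e, tin_f may be knocked a few centimetres aside while the robot is not near it.
Once in a run the grip may slacken for a moment while it holds something.
It also fails if it takes over 210 s, if anything falls off the work surface, if the arm or the gripper's body presses on something with over 40 N, if the wrist force passes 120 N, or if a joint passes its speed limit or range.

## Working session

There is one attempt and no reset: what is moved stays moved. The work goes in short steps, Python scripts to look and compute and a tool call to move; the robot and the scene stay as the last step left them, time stands still between calls to the robot, and variables do not carry over. Pictures are saved under pics/ and viewed, at most 14 in all, crops included, and the job is handed in when it is done.

Besides the shell and the picture viewer there is one more tool, called as name(argument=value, ...) on one line, values as JSON. move_arm: Moves the arm, as the interface text tells. Its arguments: {"type":"object","properties":{"moves":{"type":"array"},"newtons":{"type":"number"}},"required":["moves"]}

```bash
mkdir -p pics && cat > h.py <<'E'
import numpy as np, cv2
from workcell import env
def cam(n):
    c=env.read_camera(n); c['R']=cv2.Rodrigues(np.array(c['rvec'],float))[0]; c['t']=np.array(c['tvec'],float).ravel(); c['K']=np.array(c['camera_matrix'],float); return c
def save(c,f): cv2.imwrite('pics/'+f,np.array(c['pixels'])[:,:,::-1])
def ray(c,u,v,z):
    o=-c['R'].T@c['t']; d=c['R'].T@np.linalg.inv(c['K'])@np.array([u,v,1.])
    return o+d*(z-o[2])/d[2]
def proj(c,p):
    q=c['K']@(c['R']@np.array(p,float)+c['t']); return q[:2]/q[2]
E
python3 - <<'E'
from h import *
for n in('top','scene'):
    c=cam(n); save(c,n+'0.png'); print(n,-c['R'].T@c['t'],c['K'][0,0])
print(env.get_state())
E
```

```text
top [ 0.48616507 -0.01803871  1.00185412] 439.31112933506137
scene [ 1.16934328 -0.1209971   1.05823607] 463.94762233440645
{'clock': 0.1, 'joint_pos': array([-1.47259137e+00,  3.13975147e-01,  4.50750189e-02,  1.30356877e+00,
        2.03691089e-05,  1.43123136e+00]), 'qvel': array([1.73648770e-04, 1.72201571e-04, 2.63319700e-03, 1.34041733e-04,
       3.43533190e-04, 6.47336418e-05]), 'tau': array([ 3.66209824e-03, -4.81723273e+01,  2.99246281e+01,  1.26173111e-02,
       -7.93916774e-05, -8.78109233e-06]), 'tcp_pos': array([ 0.13540601, -0.55838059,  0.23846246]), 'orientation': array([-8.35894222e-04,  9.92941156e-01,  1.18605064e-01,  2.74754921e-05]), 'wrist_force': array([-0.01581069,  0.19456143,  0.13044248]), 'ft_torque': array([-0.01446599,  0.00229098,  0.01406854]), 'grip_force': 0.0, 'finger_gap': 0.08526781607275452}
```

View pics/top0.png

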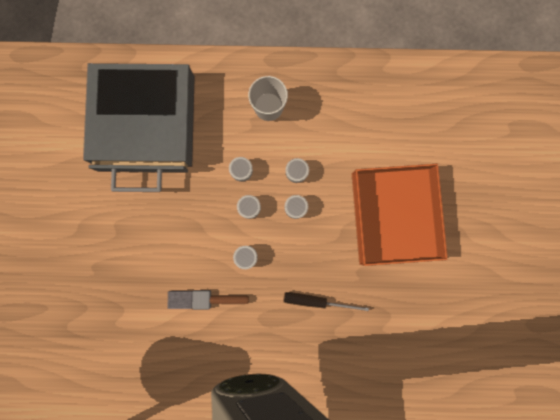

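View pics/scene0.png

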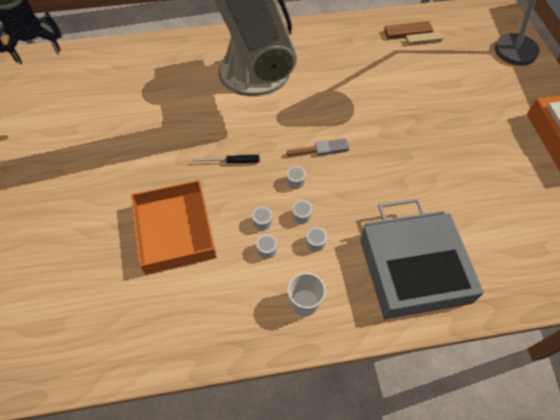

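The top view shows five tins at about (241,169), (297,171), (249,207), (296,207) and (245,258). The drawer unit is at left with its handle bar at about (113–160,190), the orange bin is at (402,214), the tub at (268,97), the brush at (208,300) and the driver at (326,302). Next I refine these positions.

```bash
python3 - <<'E'
from h import *
c=cam('top'); im=np.array(c['pixels'])
g=cv2.cvtColor(im,cv2.COLOR_RGB2GRAY)
for u,v in [(241,169),(297,171),(249,207),(296,207),(245,258)]:
    p=cv2.resize(g[v-20:v+20,u-20:u+20],None,fx=6,fy=6,interpolation=cv2.INTER_CUBIC)
    h=cv2.HoughCircles(p,cv2.HOUGH_GRADIENT,1.2,200,param1=80,param2=12,minRadius=55,maxRadius=85)
    if h is not None:
        x,y,r=h[0][0]; uu,vv=u-20+(x+.5)/6-.5,v-20+(y+.5)/6-.5
        print(u,v,'->',uu,vv,r/6,ray(c,uu,vv,.04).round(4))
for n,u,v,z in [('hL',113,190,.052),('hR',161,190,.052),('shell fl',86,162,.072),('fr',191,161,.072),('bl',90,66,.072),('br',191,65,.072),('bin1',354,171,.055),('bin2',437,166,.055),('bin3',446,259,.055),('bin4',361,264,.055),('tub',268,95,.085)]:
    print(n,ray(c,u,v,z).round(4))
crop=np.hstack([cv2.resize(im[50:200,75:205],None,fx=3,fy=3,interpolation=cv2.INTER_CUBIC),cv2.resize(im[140:290,345:460],None,fx=3,fy=3,interpolation=cv2.INTER_CUBIC)])
cv2.imwrite('pics/crop.png',crop[:,:,::-1])
E
```

```text
245 258 -> 245.68333 255.48334 9.906667 [0.4587 0.0509 0.04  ]
hL [0.595 0.343 0.052]
hR [0.5971 0.2383 0.052 ]
shell fl [0.652  0.3965 0.072 ]
fr [0.6586 0.1711 0.072 ]
bl [0.8643 0.3996 0.072 ]
br [0.8707 0.1788 0.072 ]
bin1 [ 0.6468 -0.1811  0.055 ]
bin2 [ 0.6613 -0.3615  0.055 ]
bin3 [ 0.4605 -0.3788  0.055 ]
bin4 [ 0.4462 -0.1973  0.055 ]
tub [0.8023 0.0088 0.085 ]
```

View pics/crop.png

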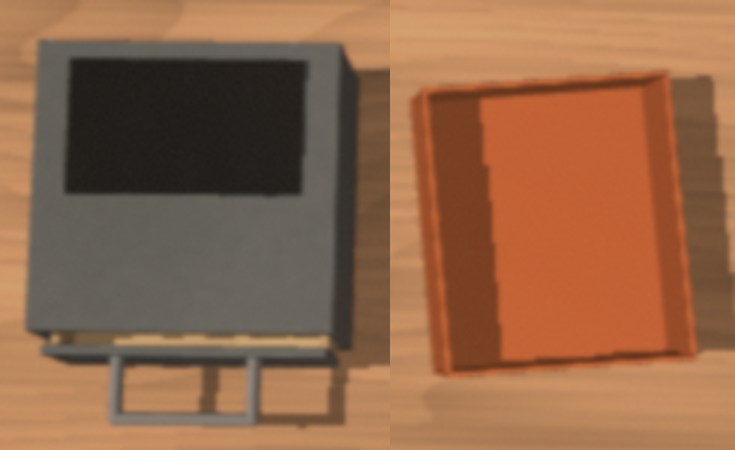

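```bash
cat >> h.py <<'E'
from scipy.optimize import minimize
th=np.linspace(0,2*np.pi,40)
def fit_tins(c,guess,z0=0.0,h=.04,r=.025):
    im=np.array(c['pixels']); hsv=cv2.cvtColor(im,cv2.COLOR_RGB2HSV); S=4; out=[]
    m=((hsv[:,:,1]<75)&(hsv[:,:,2]>70)).astype(np.float32)
    for gx in guess:
        u,v=proj(c,[gx[0],gx[1],z0+h/2]).astype(int); k=30
        sub=cv2.resize(m[v-k:v+k,u-k:u+k],None,fx=S,fy=S,interpolation=cv2.INTER_LINEAR)>.5
        def cost(p):
            pts=[proj(c,[p[0]+r*np.cos(a),p[1]+r*np.sin(a),z]) for z in(z0,z0+h) for a in th]
            pts=((np.array(pts)-[u-k,v-k]+.5)*S).astype(np.float32)
            b=np.zeros(sub.shape,np.uint8); cv2.fillConvexPoly(b,cv2.convexHull(pts).astype(np.int32),1)
            b=b>0; return 1-(b&sub).sum()/((b|sub).sum()+1)
        s=minimize(cost,gx,method='Nelder-Mead',options=dict(initial_simplex=np.array(gx)+np.array([[0,0],[.012,.004],[-.004,.012]]),xatol=2e-4))
        out.append((*s.x.round(4),round(s.fun,3)))
    return out
E
python3 - <<'E'
from h import *
c=cam('top'); g=[ray(c,u,v,.04)[:2] for u,v in [(241,169),(297,171),(249,207),(296,207),(245,258)]]
for t in fit_tins(c,g): print(t)
c2=cam('scene')
for t in fit_tins(c2,g): print(t)
P=lambda n,x,y,z:print(n,ray(c,75+(x+.5)/3-.5,50+(y+.5)/3-.5,z).round(4))
P('fl',28,330,.072);P('fr',333,333,.072);P('bl',38,42,.072);P('br',343,44,.072);P('hl',112,418,.052);P('hr',258,418,.052);P('pL',118,385,.052);P('pR',252,385,.052)
E
```

```text
(np.float64(0.6529), np.float64(0.0692), np.float64(0.177))
(np.float64(0.6517), np.float64(-0.058), np.float64(0.233))
(np.float64(0.5673), np.float64(0.0487), np.float64(0.14))
(np.float64(0.5695), np.float64(-0.0572), np.float64(0.18))
(np.float64(0.4552), np.float64(0.0531), np.float64(0.034))
(np.float64(0.6455), np.float64(0.0654), np.float64(0.403))
(np.float64(0.6455), np.float64(-0.061), np.float64(0.415))
(np.float64(0.561), np.float64(0.045), np.float64(0.521))
(np.float64(0.5629), np.float64(-0.0605), np.float64(0.419))
(np.float64(0.4493), np.float64(0.0501), np.float64(0.359))
fl [0.657  0.4011 0.072 ]
fr [0.6591 0.1826 0.072 ]
bl [0.8694 0.4057 0.072 ]
br [0.8721 0.1832 0.072 ]
hl [0.5972 0.3453 0.052 ]
hr [0.5993 0.2391 0.052 ]
pL [0.6214 0.3421 0.052 ]
pR [0.6234 0.2445 0.052 ]
```

move_arm(moves=[0.325,0.41,0,1.344,0.04,0.325,0.41,0,1.344,0.04,0.325,0.41,0,1.344,0.04,0.325,0.41,0,1.344,0.04,0.325,0.41,0,1.344,0.04,0.325,0.41,0,1.344,0.04,0.325,0.41,0,1.344,0.04,0.325,0.41,0,1.344,0.04,0.325,0.41,0,1.344,0.04,0.325,0.41,0,1.344,0.04,0.325,0.41,0,1.344,0.04,0.325,0.41,0,1.344,0.04])

```text
clock: 1.25
tcp_pos: [0.4469, -0.1651, 0.2395]
orientation: [0.0, 0.702, 0.712, 0.0]
wrist_force: [0.5, -1.1, -0.7]
finger_gap: 0.0401
grip_force: 0.0
```

move_arm(moves=[0.138,0.442,-0.08,0,0.04,0.138,0.442,-0.08,0,0.04,0.138,0.442,-0.08,0,0.04,0.138,0.442,-0.08,0,0.04,0.138,0.442,-0.08,0,0.04,0.138,0.442,-0.08,0,0.04,0.138,0.442,-0.08,0,0.04,0.138,0.442,-0.08,0,0.04,0.138,0.442,-0.08,0,0.04,0.138,0.442,-0.08,0,0.04,0.138,0.442,-0.08,0,0.04,0.138,0.442,-0.08,0,0.04])

```text
clock: 2.25
tcp_pos: [0.5843, 0.2802, 0.1573]
orientation: [-0.001, 0.702, 0.713, 0.0]
wrist_force: [-0.6, -1.5, -0.2]
finger_gap: 0.0399
grip_force: 0.0
```

move_arm(moves=[0.014,0.012,-0.03,0,0.04,0.014,0.012,-0.06,0,0.04,0.014,0.012,-0.06,0,0.04])

```text
clock: 2.5
tcp_pos: [0.5945, 0.2863, 0.0926]
orientation: [-0.002, 0.703, 0.711, -0.005]
wrist_force: [-1.5, -0.9, -1.6]
finger_gap: 0.0402
grip_force: 0.0
```

```bash
python3 - <<'E'
from h import *
c=cam('wrist');save(c,'w1.png');s=env.get_state();print(s['tcp_pos'],s['orientation'],proj(c,[.598,.292,.052]))
E
```

```text
[0.59493269 0.28594739 0.09543257] [-0.00182971  0.70306667  0.71111083 -0.00391056] [291.62844696 237.26373517]
```

View pics/w1.png

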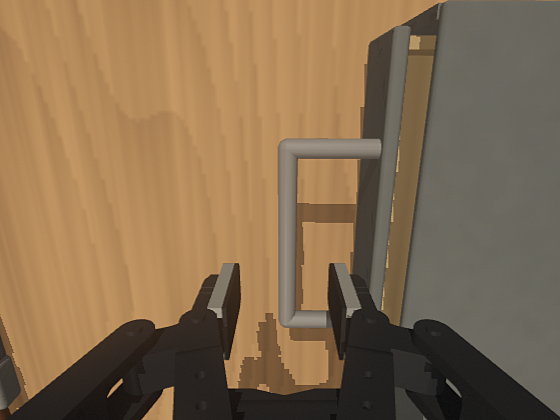

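The wrist view shows the handle bar at u≈288, midway between the fingers (about 235 and 340), so I descend and grip.

move_arm(moves=[0.001,0.003,-0.02,0,0.03,0.001,0.003,-0.053,0,0.03,0.001,0.003,-0.053,0,0.03,0.001,0.003,-0.053,0,0.03,0.001,0.003,-0.053,0,0,0.001,0.003,-0.053,0,0,0.001,0.003,-0.053,0,0,0.001,0.003,-0.053,0,0,0.001,0.003,-0.053,0,0], newtons=50)

```text
clock: 3.3
tcp_pos: [0.6003, 0.2899, 0.0491]
orientation: [0.001, 0.703, 0.711, 0.001]
wrist_force: [-2.5, -2.4, 6.6]
finger_gap: 0.0081
grip_force: 49.1
```

move_arm(moves=[-0.015,0,0,0,0,-0.03,0,0,0,0,-0.045,0,0,0,0,-0.06,-0.001,0,0,0,-0.075,-0.001,0,0,0,-0.09,-0.001,0,0,0,-0.105,-0.001,0,0,0,-0.12,-0.001,0,0,0,-0.135,-0.001,0,0,0,-0.15,-0.002,0,0,0,-0.16,-0.002,0,0,0,-0.165,-0.002,0,0,0])

```text
clock: 4.3
tcp_pos: [0.4409, 0.2885, 0.0492]
orientation: [0.006, 0.704, 0.71, 0.006]
wrist_force: [25.5, -5.6, -17.8]
finger_gap: 0.0077
grip_force: 49.5
```

```bash
python3 - <<'E'
from h import *
s=env.get_state();print(s['tcp_pos'],s['wrist_force'],s['finger_gap'])
c=cam('top');save(c,'t1.png')
E
```

```text
[0.44092808 0.28847215 0.04922391] [ 25.53674453  -5.61402029 -17.79767837] 0.007747453641265842
```

View pics/t1.png

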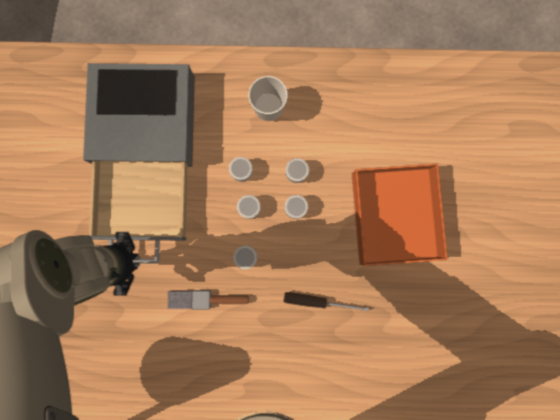

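The drawer is right out: its wooden interior spans (95–185, 162–236) and the wrist force shows it against the stop. I release the handle and go to the nearest tin, at (245,258).

move_arm(moves=[0.005,0,0,0,0.03,0.005,0,0,0,0.03,0.005,0,0,0,0.03,0.005,0,0.04,0,0.03,0.005,0,0.08,0,0.03,0.005,0,0.12,0,0.04,0.005,-0.03,0.12,0.12,0.075,0.005,-0.07,0.12,0.24,0.075,0.005,-0.11,0.12,0.36,0.075,0.005,-0.15,0.12,0.48,0.075,0.01,-0.19,0.12,0.6,0.075,0.01,-0.23,0.12,0.72,0.075])

```text
clock: 5.35
tcp_pos: [0.4433, 0.0771, 0.1666]
orientation: [-0.0, 0.433, 0.902, 0.0]
wrist_force: [-0.1, -0.2, -0.1]
finger_gap: 0.0752
grip_force: 0.0
```

move_arm(moves=[0.004,-0.006,0,0.12,0.075,0.004,-0.006,0,0.24,0.075,0.004,-0.006,0,0.36,0.075,0.004,-0.006,0,0.48,0.075,0.004,-0.006,0,0.6,0.075,0.004,-0.006,0,0.72,0.075,0.004,-0.006,0,0.84,0.075,0.004,-0.006,0,0.84,0.075,0.004,-0.006,0,0.84,0.075])

```text
clock: 6.1
tcp_pos: [0.4475, 0.0725, 0.1664]
orientation: [-0.0, 0.032, 0.999, 0.0]
wrist_force: [-0.1, 0.8, -0.0]
finger_gap: 0.0753
grip_force: 0.0
```

```bash
python3 - <<'E'
from h import *
s=env.get_state();print(s['tcp_pos'],s['orientation'],s['wrist_force'],s['finger_gap'])
c=cam('top')
for t in fit_tins(c,[(.653,.069),(.652,-.058),(.567,.049),(.57,-.057)]):print(t)
c=cam('wrist');save(c,'w2.png');print([proj(c,[.455,.053,z]) for z in(0,.04)])
E
```

```text
[0.44748214 0.07247718 0.16637454] [-2.24340203e-04  3.20184014e-02  9.99487236e-01  1.92954782e-04] [-0.06585811  0.84197244 -0.0466174 ] 0.0753030291817341
(np.float64(0.6523), np.float64(0.0688), np.float64(0.115))
(np.float64(0.6512), np.float64(-0.058), np.float64(0.175))
(np.float64(0.5673), np.float64(0.0488), np.float64(0.173))
(np.float64(0.5693), np.float64(-0.0572), np.float64(0.209))
[array([263.97158901, 198.73034887]), array([261.25028811, 213.2322633 ])]
```

View pics/w2.png

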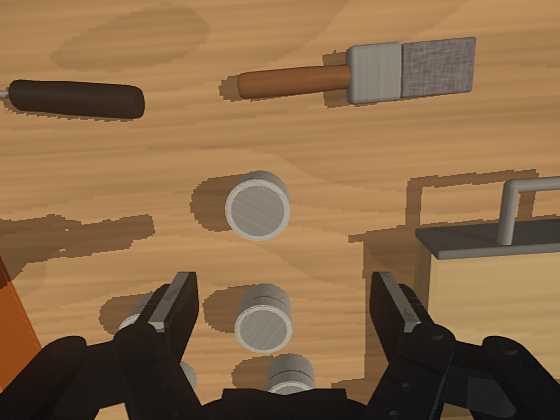

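The wrist view shows the near tin's top at (258,210), 3 px from the prediction, with its neighbours behind the fingers. The approach is clear.

move_arm(moves=[0.006,-0.02,0,0,0.075,0.006,-0.02,-0.04,0,0.075,0.006,-0.02,-0.08,0,0.075,0.006,-0.02,-0.12,0,0.075,0.006,-0.02,-0.152,0,0.075,0.006,-0.02,-0.152,0,0.075,0.006,-0.02,-0.152,0,0.075,0.006,-0.02,-0.152,0,0.03,0.006,-0.02,-0.152,0,0.03,0.006,-0.02,-0.152,0,0.03,0.006,-0.02,-0.152,0,0.03,0.006,-0.02,-0.152,0,0.03], newtons=42)

```text
clock: 7.2
tcp_pos: [0.4563, 0.0522, 0.0169]
orientation: [0.003, 0.031, 1.0, -0.0]
wrist_force: [0.1, -0.2, 7.1]
finger_gap: 0.049
grip_force: 43.4
```

move_arm(moves=[0,0,0.03,0,0.03,0,0,0.06,0,0.03,0,0,0.09,0,0.03,0,0,0.11,0,0.03,0,0,0.11,0,0.03,0,0,0.11,0,0.03,0,0,0.11,0,0.03,0,0,0.11,0,0.03,0,0,0.11,0,0.03,0,0,0.11,0,0.03])

```text
clock: 8.03
tcp_pos: [0.4531, 0.0523, 0.1233]
orientation: [-0.001, 0.031, 1.0, 0.0]
wrist_force: [-0.1, -0.4, -1.3]
finger_gap: 0.0491
grip_force: 43.7
```

```bash
cat >> h.py <<'E'
def weigh(n=6):
    w=[]
    for i in range(n): cam('wrist') if i else 0; w.append(env.get_state()['wrist_force'][2])
    s=env.get_state(); print('Fz',np.mean(w).round(2),np.std(w).round(2),s['tcp_pos'].round(4),s['finger_gap'].round(4),s['tau'].round(2))
E
python3 - <<'E'
from h import *
weigh()
E
```

```text
Traceback (most recent call last):
  File "h.py", line 30, in weigh
    s=env.get_state(); print('Fz',np.mean(w).round(2),np.std(w).round(2),s['tcp_pos'].round(4),s['finger_gap'].round(4),s['tau'].round(2))
                                                                                               ^^^^^^^^^^^^^^^^^^^^^
AttributeError: 'float' object has no attribute 'round'
```

```bash
sed -i "s/s\['finger_gap'\].round(4)/s['finger_gap']/" h.py && python3 - <<'E'
from h import *
weigh(4)
E
```

```text
Fz -0.6 0.3 [0.4539 0.0522 0.1243] 0.048675485597824794 [ -0.   -36.27  26.95   0.    -0.     0.  ]
```

About 0.6 N, so this one is empty and goes in the bin.

move_arm(moves=[0.005,-0.035,0,0.1,0.03,0.01,-0.07,0,0.145,0.03,0.015,-0.105,0,0.145,0.03,0.02,-0.14,0,0.145,0.03,0.025,-0.175,0,0.145,0.03,0.03,-0.21,0,0.145,0.03,0.034,-0.245,0,0.145,0.03,0.037,-0.275,0,0.145,0.03,0.037,-0.297,0,0.145,0.03,0.037,-0.297,-0.03,0.145,0.03,0.037,-0.297,-0.06,0.145,0.03,0.037,-0.297,-0.06,0.145,0.03])

```text
clock: 9.43
tcp_pos: [0.4874, -0.2433, 0.0593]
orientation: [-0.004, -0.041, 0.999, 0.003]
wrist_force: [-0.3, 0.5, -1.3]
finger_gap: 0.0486
grip_force: 43.8
```

move_arm(moves=[0,0,-0.02,0,0.03,0,0,-0.038,0,0.03,0,0,-0.038,0,0.03,0,0,-0.038,0,0.066,0,0,-0.038,0,0.066,0,0,-0.038,0,0.066,0,0,0,0,0.066,0,0,0.04,0,0.066,0,0,0.08,0,0.066,0,0,0.08,0,0.066])

```text
clock: 10.27
tcp_pos: [0.4952, -0.2475, 0.1548]
orientation: [0.006, -0.042, 0.999, -0.004]
wrist_force: [1.1, -0.4, 0.5]
finger_gap: 0.0658
grip_force: 0.0
```

```bash
python3 - <<'E'
from h import *
weigh(1)
c=cam('top')
for t in fit_tins(c,[(.653,.069),(.652,-.058),(.567,.049),(.57,-.057)]):print(t)
c=cam('wrist');save(c,'w3.png')
E
```

```text
Fz 0.53 0.0 [ 0.4952 -0.2475  0.1548] 0.06578969823585593 [-6.000e-02 -4.345e+01  2.565e+01  2.140e+00 -2.000e-02  0.000e+00]
(np.float64(0.6524), np.float64(0.0688), np.float64(0.114))
(np.float64(0.6512), np.float64(-0.058), np.float64(0.175))
(np.float64(0.5673), np.float64(0.0488), np.float64(0.17))
(np.float64(0.5694), np.float64(-0.0573), np.float64(0.21))
```

View pics/w3.png

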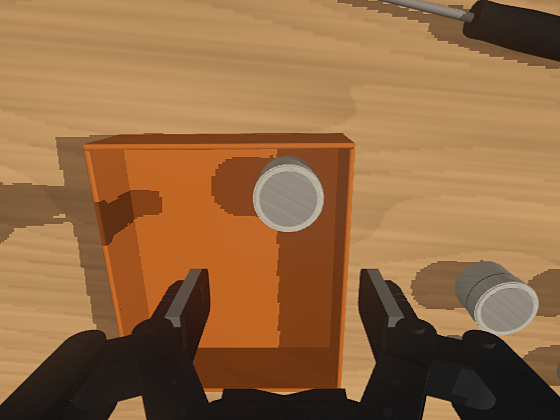

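The tin stands in the bin at (288,197), clear of the walls. Next is the tin at (0.568,-0.058).

move_arm(moves=[0.013,0.03,0,-0.05,0.075,0.026,0.065,0,-0.08,0.075,0.039,0.1,0,-0.08,0.075,0.053,0.135,0,-0.08,0.075,0.066,0.165,0,-0.08,0.075,0.077,0.187,0,-0.08,0.075,0.077,0.187,-0.03,-0.08,0.075,0.077,0.187,-0.06,-0.08,0.075,0.077,0.187,-0.06,-0.08,0.075,0.077,0.187,-0.06,-0.08,0.075,0.077,0.187,-0.06,-0.08,0.075,0.077,0.187,-0.06,-0.08,0.075])

```text
clock: 11.37
tcp_pos: [0.5688, -0.0583, 0.0861]
orientation: [0.001, -0.002, 1.0, -0.0]
wrist_force: [-0.8, -0.7, -0.1]
finger_gap: 0.0754
grip_force: 0.0
```

move_arm(moves=[0,0,-0.025,0,0.075,0,0,-0.05,0,0.075,0,0,-0.068,0,0.075,0,0,-0.068,0,0.075,0,0,-0.068,0,0.075,0,0,-0.068,0,0.03,0,0,-0.068,0,0.03,0,0,-0.068,0,0.03,0,0,-0.068,0,0.03,0,0,-0.068,0,0.03])

```text
clock: 12.2
tcp_pos: [0.5697, -0.0583, 0.0187]
orientation: [0.002, -0.002, 1.0, -0.001]
wrist_force: [0.4, -1.5, 6.0]
finger_gap: 0.0495
grip_force: 43.6
```

move_arm(moves=[0,0,0.03,0,0.03,0,0,0.06,0,0.03,0,0,0.09,0,0.03,0,0,0.11,0,0.03,0,0,0.11,0,0.03,0,0,0.11,0,0.03,0,0,0.11,0,0.03,0,0,0.11,0,0.03,0,0,0.11,0,0.03,0,0,0.11,0,0.03])

```text
clock: 13.03
tcp_pos: [0.5671, -0.0576, 0.1251]
orientation: [-0.001, -0.002, 1.0, 0.0]
wrist_force: [0.1, -0.7, -1.2]
finger_gap: 0.0487
grip_force: 43.7
```

```bash
python3 - <<'E'
from h import *
weigh(4)
E
```

```text
Fz -0.73 0.4 [ 0.5676 -0.0577  0.1257] 0.04930123988220247 [ 0.000e+00 -4.897e+01  2.793e+01  2.000e-02 -0.000e+00  0.000e+00]
```

About 0.7 N, so empty too.

move_arm(moves=[0.01,-0.03,0,0.04,0.03,0.02,-0.06,0,0.08,0.03,0.03,-0.09,0,0.08,0.03,0.035,-0.12,0,0.08,0.03,0.042,-0.15,0,0.08,0.03,0.042,-0.177,0,0.08,0.03,0.042,-0.177,0,0.08,0.03,0.042,-0.177,-0.03,0.08,0.03,0.042,-0.177,-0.06,0.08,0.03,0.042,-0.177,-0.06,0.08,0.03])

```text
clock: 14.02
tcp_pos: [0.6059, -0.2327, 0.0601]
orientation: [-0.004, -0.042, 0.999, 0.003]
wrist_force: [-0.6, 0.4, -1.7]
finger_gap: 0.0488
grip_force: 43.8
```

move_arm(moves=[0,0,-0.02,0,0.03,0,0,-0.037,0,0.03,0,0,-0.037,0,0.03,0,0,-0.037,0,0.066,0,0,-0.037,0,0.066,0,0,-0.037,0,0.066,0,0,0,0,0.066,0,0,0.03,0,0.066,0,0,0.06,0,0.066,0,0,0.08,0,0.066])

```text
clock: 14.85
tcp_pos: [0.6113, -0.2354, 0.1523]
orientation: [0.003, -0.042, 0.999, -0.001]
wrist_force: [0.3, -0.5, -0.1]
finger_gap: 0.0658
grip_force: 0.0
```

```bash
python3 - <<'E'
from h import *
weigh(1)
c=cam('top')
for t in fit_tins(c,[(.653,.069),(.652,-.058),(.567,.049)]):print(t)
E
```

```text
Fz -0.13 0.0 [ 0.6113 -0.2354  0.1523] 0.06576742882328004 [-1.800e-01 -5.515e+01  2.686e+01 -3.000e-01 -1.000e-02  0.000e+00]
(np.float64(0.6521), np.float64(0.0688), np.float64(0.113))
(np.float64(0.6465), np.float64(-0.0279), np.float64(0.056))
(np.float64(0.5677), np.float64(0.0488), np.float64(0.209))
```

One tin was knocked to (0.646,-0.028), so I take that one now.

move_arm(moves=[0.006,0.035,0,-0.05,0.075,0.012,0.07,0,-0.08,0.075,0.018,0.105,0,-0.08,0.075,0.024,0.14,0,-0.08,0.075,0.03,0.175,0,-0.08,0.075,0.036,0.206,0,-0.08,0.075,0.036,0.206,-0.03,-0.08,0.075,0.036,0.206,-0.06,-0.08,0.075,0.036,0.206,-0.06,-0.08,0.075,0.036,0.206,-0.06,-0.08,0.075,0.036,0.206,-0.06,-0.08,0.075,0.036,0.206,-0.06,-0.08,0.075])

```text
clock: 15.9
tcp_pos: [0.6474, -0.0295, 0.0891]
orientation: [0.002, -0.002, 1.0, -0.0]
wrist_force: [0.1, 0.7, 0.2]
finger_gap: 0.0747
grip_force: 0.0
```

```bash
python3 - <<'E'
from h import *
c=cam('top');print(fit_tins(c,[(.6465,-.028)]))
c=cam('wrist');save(c,'w4.png');print(env.get_state()['tcp_pos'],proj(c,[.6465,-.028,.04]))
E
```

```text
[(np.float64(0.6865), np.float64(-0.0056), np.float64(0.863))]
[ 0.64719707 -0.0294901   0.08862351] [288.50747099 241.33882918]
```

View pics/w4.png

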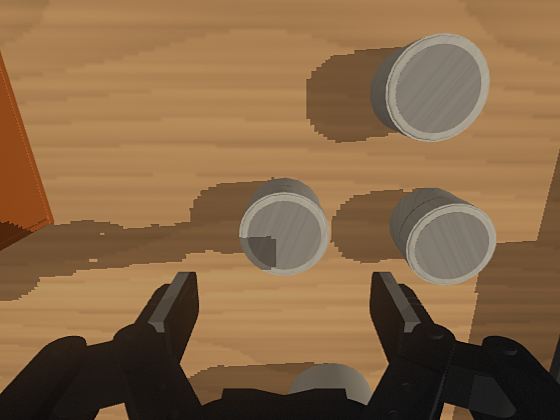

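The tin's top is centred at (285,233) between the fingers, and the right-hand neighbour at (443,240) stays clear. I descend with -3 mm in x.

move_arm(moves=[-0.003,0,-0.025,0,0.075,-0.003,0,-0.05,0,0.075,-0.003,0,-0.07,0,0.075,-0.003,0,-0.07,0,0.075,-0.003,0,-0.07,0,0.075,-0.003,0,-0.07,0,0.03,-0.003,0,-0.07,0,0.03,-0.003,0,-0.07,0,0.03,-0.003,0,-0.07,0,0.03,-0.003,0,-0.07,0,0.03])

```text
clock: 16.83
tcp_pos: [0.6447, -0.0294, 0.0188]
orientation: [0.002, -0.002, 1.0, -0.001]
wrist_force: [-2.4, -1.3, 6.2]
finger_gap: 0.0489
grip_force: 44.5
```

move_arm(moves=[0,0,0.03,0,0.03,0,0,0.06,0,0.03,0,0,0.09,0,0.03,0,0,0.11,0,0.03,0,0,0.11,0,0.03,0,0,0.11,0,0.03,0,0,0.11,0,0.03,0,0,0.11,0,0.03,0,0,0.11,0,0.03,0,0,0.11,0,0.03])

```text
clock: 17.67
tcp_pos: [0.6419, -0.0286, 0.1245]
orientation: [-0.002, -0.002, 1.0, 0.0]
wrist_force: [-0.8, 0.3, -4.1]
finger_gap: 0.0484
grip_force: 45.7
```

```bash
python3 - <<'E'
from h import *
weigh(4)
E
```

```text
Fz -4.05 0.15 [ 0.6426 -0.0287  0.1256] 0.048496248580393204 [ 0.000e+00 -5.908e+01  3.005e+01  3.000e-02 -0.000e+00  0.000e+00]
```

About 4.05 N, so this one is full and goes in the drawer.

move_arm(moves=[-0.005,0.03,0,0,0.03,-0.01,0.065,0,0,0.03,-0.015,0.1,0,0,0.03,-0.02,0.135,0,0.01,0.03,-0.025,0.17,0,0.01,0.03,-0.03,0.205,0,0.01,0.03,-0.035,0.24,0,0.01,0.03,-0.04,0.265,0,0.01,0.03,-0.04,0.272,-0.02,0.01,0.03,-0.04,0.272,-0.045,0.01,0.03,-0.04,0.272,-0.045,0.01,0.03,-0.04,0.272,-0.045,0.01,0.03])

```text
clock: 18.82
tcp_pos: [0.601, 0.2429, 0.0797]
orientation: [-0.002, -0.007, 1.0, -0.001]
wrist_force: [0.2, 0.6, -4.8]
finger_gap: 0.0485
grip_force: 45.6
```

```bash
python3 - <<'E'
from h import *
weigh(3)
c=cam('wrist');save(c,'w5.png')
E
```

```text
Fz -4.4 0.59 [0.6035 0.2429 0.0823] 0.048691574578045176 [ 4.500e-01 -5.911e+01  2.817e+01  1.500e-01  2.000e-02 -0.000e+00]
```

View pics/w5.png

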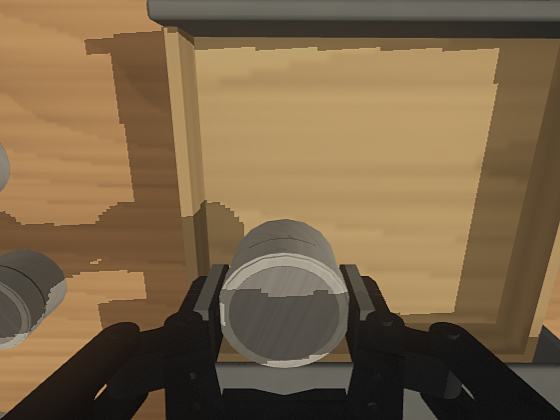

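The tin is held over the drawer. The left drawer wall at u≈185 is close to the left finger, and the shell edge lies behind the tin, so I shift slightly inward and then lower.

move_arm(moves=[-0.005,0.005,0,0,0.03,-0.005,0.005,-0.015,0,0.03,-0.005,0.005,-0.03,0,0.03,-0.005,0.005,-0.044,0,0.03,-0.005,0.005,-0.044,0,0.03,-0.005,0.005,-0.045,0,0.064,-0.005,0.005,-0.045,0,0.064,-0.005,0.005,-0.045,0,0.064,-0.005,0.005,-0.045,0,0.064,-0.005,0.005,-0.02,0,0.064,-0.005,0.005,0.02,0,0.064,-0.005,0.005,0.06,0,0.064])

```text
clock: 19.97
tcp_pos: [0.597, 0.248, 0.1421]
orientation: [-0.001, -0.007, 1.0, -0.0]
wrist_force: [0.8, 1.1, -0.3]
finger_gap: 0.064
grip_force: 0.0
```

```bash
python3 - <<'E'
from h import *
weigh(1)
c=cam('top')
for t in fit_tins(c,[(.652,.069),(.567,.049)]):print(t)
print(fit_tins(c,[(.5985,.248)],z0=.015))
E
```

```text
Fz -0.25 0.0 [0.597  0.248  0.1421] 0.06401897442099798 [  0.3  -54.4   24.78  -1.18  -0.     0.  ]
(np.float64(0.6525), np.float64(0.0691), np.float64(0.146))
(np.float64(0.5673), np.float64(0.0488), np.float64(0.17))
[(np.float64(0.5964), np.float64(0.2505), np.float64(0.392))]
```

move_arm(moves=[0.01,-0.03,0,0,0.075,0.02,-0.065,0,0,0.075,0.03,-0.1,0,0,0.075,0.04,-0.135,0,0,0.075,0.05,-0.165,0,0,0.075,0.053,-0.18,0,0,0.075,0.053,-0.18,-0.03,0,0.075,0.053,-0.18,-0.058,0,0.075,0.053,-0.18,-0.058,0,0.075,0.053,-0.18,-0.058,0,0.075,0.053,-0.18,-0.058,0,0.075,0.053,-0.18,-0.058,0,0.075])

```text
clock: 21.02
tcp_pos: [0.6523, 0.0689, 0.0857]
orientation: [0.002, -0.007, 1.0, 0.0]
wrist_force: [0.7, -0.1, -0.5]
finger_gap: 0.0749
grip_force: 0.0
```

```bash
python3 - <<'E'
from h import *
c=cam('wrist');print(env.get_state()['tcp_pos'],proj(c,[.651,.068,.04]))
im=np.array(c['pixels']);hsv=cv2.cvtColor(im,cv2.COLOR_RGB2HSV)
m=((hsv[:,:,1]<60)&(hsv[:,:,2]>90)).astype(np.uint8)[150:270]
n,l,s,ce=cv2.connectedComponentsWithStats(m)
print([(s[i].tolist(),ce[i].round(0)) for i in range(1,n) if s[i,4]>800])
E
```

```text
[0.65227294 0.06882242 0.0856879 ] [284.35373808 243.12963665]
[([234, 31, 91, 89, 6434], array([280.,  79.]))]
```

move_arm(moves=[-0.003,-0.001,-0.025,0,0.075,-0.003,-0.001,-0.05,0,0.075,-0.003,-0.001,-0.068,0,0.075,-0.003,-0.001,-0.068,0,0.075,-0.003,-0.001,-0.068,0,0.075,-0.003,-0.001,-0.068,0,0.03,-0.003,-0.001,-0.068,0,0.03,-0.003,-0.001,-0.068,0,0.03,-0.003,-0.001,-0.068,0,0.03,-0.003,-0.001,-0.068,0,0.03])

```text
clock: 21.9
tcp_pos: [0.6498, 0.0673, 0.0179]
orientation: [0.002, -0.007, 1.0, 0.0]
wrist_force: [-0.4, 0.4, 6.6]
finger_gap: 0.0493
grip_force: 43.8
```

move_arm(moves=[0,0,0.03,0,0.03,0,0,0.06,0,0.03,0,0,0.09,0,0.03,0,0,0.11,0,0.03,0,0,0.11,0,0.03,0,0,0.11,0,0.03,0,0,0.11,0,0.03,0,0,0.11,0,0.03,0,0,0.11,0,0.03,0,0,0.11,0,0.03])

```text
clock: 22.73
tcp_pos: [0.6471, 0.0672, 0.1239]
orientation: [-0.001, -0.007, 1.0, 0.0]
wrist_force: [-0.1, -0.3, -1.1]
finger_gap: 0.0491
grip_force: 43.7
```

```bash
python3 - <<'E'
from h import *
weigh(4)
E
```

```text
Fz -0.7 0.49 [0.6475 0.0672 0.1246] 0.049088546475655796 [ 0.000e+00 -5.779e+01  2.880e+01  2.000e-02 -0.000e+00 -0.000e+00]
```

About 0.7 N, so empty.

move_arm(moves=[-0.008,-0.033,0,0.02,0.03,-0.016,-0.066,0,0.04,0.03,-0.024,-0.1,0,0.07,0.03,-0.032,-0.135,0,0.07,0.03,-0.04,-0.17,0,0.07,0.03,-0.048,-0.205,0,0.07,0.03,-0.056,-0.24,0,0.07,0.03,-0.064,-0.275,0,0.07,0.03,-0.072,-0.31,0,0.07,0.03,-0.08,-0.345,0,0.07,0.03,-0.088,-0.375,0,0.07,0.03,-0.091,-0.387,0,0.07,0.03])

```text
clock: 23.88
tcp_pos: [0.5557, -0.3242, 0.1252]
orientation: [0.0, -0.04, 0.999, -0.001]
wrist_force: [1.0, -0.3, -1.0]
finger_gap: 0.0488
grip_force: 43.8
```

move_arm(moves=[0,0,0,0,0.03,0,0,-0.035,0,0.03,0,0,-0.07,0,0.03,0,0,-0.097,0,0.03,0,0,-0.097,0,0.03,0,0,-0.097,0,0.066,0,0,-0.097,0,0.066,0,0,-0.097,0,0.066,0,0,-0.06,0,0.066,0,0,-0.025,0,0.066,0,0,0.01,0,0.066,0,0,0.02,0,0.066])

```text
clock: 24.88
tcp_pos: [0.56, -0.3217, 0.1541]
orientation: [0.005, -0.042, 0.999, -0.004]
wrist_force: [0.6, -0.5, 0.6]
finger_gap: 0.0661
grip_force: 0.0
```

```bash
python3 - <<'E'
from h import *
weigh(1)
c=cam('top')
for t in fit_tins(c,[(.567,.049)]):print(t)
save(c,'t2.png')
E
```

```text
Fz 0.58 0.0 [ 0.56   -0.3217  0.1541] 0.06607515379944304 [-6.000e-02 -5.180e+01  2.573e+01  7.600e-01 -1.000e-02 -0.000e+00]
(np.float64(0.5673), np.float64(0.0487), np.float64(0.047))
```

View pics/t2.png

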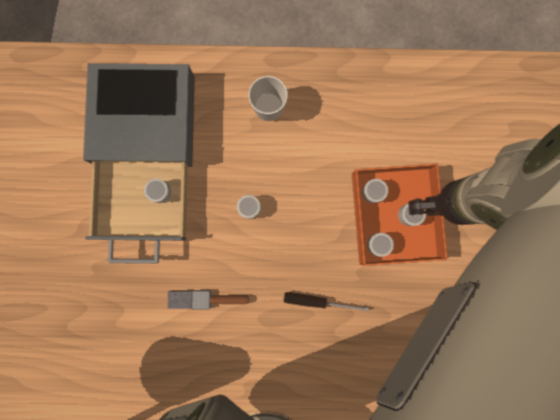

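One tin is in the drawer (157,191) and three are in the bin (376,190), (413,214), (381,244). The last tin is at (249,207), and the bystanders have not moved.

move_arm(moves=[0,0.033,0,-0.03,0.075,0,0.066,0,-0.07,0.075,0,0.1,0,-0.07,0.075,0,0.135,0,-0.07,0.075,0,0.17,0,-0.07,0.075,0,0.205,0,-0.07,0.075,0.005,0.24,0,-0.07,0.075,0.01,0.275,0,-0.07,0.075,0.01,0.31,0,-0.07,0.075,0.01,0.345,0,-0.07,0.075,0.01,0.368,0,-0.07,0.075,0.01,0.368,0,-0.07,0.075])

```text
clock: 25.93
tcp_pos: [0.5664, 0.0527, 0.1459]
orientation: [0.0, -0.01, 1.0, 0.001]
wrist_force: [0.8, 0.1, -0.5]
finger_gap: 0.0749
grip_force: 0.0
```

move_arm(moves=[0,0,-0.03,0,0.075,0,0,-0.06,0,0.075,0,0,-0.06,0,0.075,0,0,-0.06,0,0.075,0,0,-0.06,0,0.075])

```text
clock: 26.35
tcp_pos: [0.5675, 0.0478, 0.0866]
orientation: [0.001, -0.007, 1.0, -0.0]
wrist_force: [0.7, -0.2, 0.5]
finger_gap: 0.0748
grip_force: 0.0
```

```bash
python3 - <<'E'
from h import *
c=cam('wrist');print(env.get_state()['tcp_pos'],proj(c,[.567,.0487,.04]))
im=np.array(c['pixels']);hsv=cv2.cvtColor(im,cv2.COLOR_RGB2HSV)
m=((hsv[:,:,1]<60)&(hsv[:,:,2]>90)).astype(np.uint8)[150:300]
n,l,s,ce=cv2.connectedComponentsWithStats(m)
print([(s[i].tolist(),ce[i].round(0)) for i in range(1,n) if s[i,4]>800])
E
```

```text
[0.56809133 0.04773528 0.08717356] [287.49825948 243.94928705]
[([236, 32, 91, 97, 5897], array([284.,  78.]))]
```

move_arm(moves=[-0.003,0,-0.025,0,0.075,-0.003,0,-0.05,0,0.075,-0.003,0,-0.068,0,0.075,-0.003,0,-0.068,0,0.075,-0.003,0,-0.068,0,0.075,-0.003,0,-0.068,0,0.03,-0.003,0,-0.068,0,0.03,-0.003,0,-0.068,0,0.03,-0.003,0,-0.068,0,0.03,-0.003,0,-0.068,0,0.03])

```text
clock: 27.23
tcp_pos: [0.5658, 0.0478, 0.0197]
orientation: [0.002, -0.007, 1.0, -0.0]
wrist_force: [-1.1, -1.7, 6.3]
finger_gap: 0.0486
grip_force: 43.4
```

move_arm(moves=[0,0,0.03,0,0.03,0,0,0.06,0,0.03,0,0,0.09,0,0.03,0,0,0.11,0,0.03,0,0,0.11,0,0.03,0,0,0.11,0,0.03,0,0,0.11,0,0.03,0,0,0.11,0,0.03,0,0,0.11,0,0.03,0,0,0.11,0,0.03])

```text
clock: 28.07
tcp_pos: [0.5629, 0.0483, 0.1258]
orientation: [-0.001, -0.007, 1.0, 0.0]
wrist_force: [-0.3, 0.1, -3.5]
finger_gap: 0.0488
grip_force: 45.9
```

```bash
python3 - <<'E'
from h import *
weigh(4)
E
```

```text
Fz -3.75 0.27 [0.5636 0.0482 0.1266] 0.048846345376408216 [ 1.000e-02 -5.016e+01  2.908e+01  3.000e-02  0.000e+00  0.000e+00]
```

About 3.75 N, so full. It goes in the drawer beside the first.

move_arm(moves=[0.004,0.03,0,0,0.03,0.008,0.065,0,0,0.03,0.012,0.1,0,0,0.03,0.016,0.135,0,0,0.03,0.02,0.17,0,0,0.03,0.025,0.205,0,0,0.03,0.03,0.24,0,0,0.03,0.034,0.27,0,0,0.03,0.034,0.287,0,0,0.03,0.034,0.287,-0.03,0,0.03,0.034,0.287,-0.03,0,0.03,0.034,0.287,-0.03,0,0.03])

```text
clock: 29.22
tcp_pos: [0.5957, 0.3346, 0.0948]
orientation: [-0.003, -0.007, 1.0, -0.001]
wrist_force: [1.2, -0.6, -3.1]
finger_gap: 0.0492
grip_force: 45.7
```

```bash
python3 - <<'E'
from h import *
weigh(3)
c=cam('wrist');save(c,'w6.png')
E
```

```text
Fz -3.21 0.3 [0.5979 0.3346 0.0977] 0.048696972210605864 [ 5.400e-01 -6.248e+01  2.907e+01  1.100e-01  3.000e-02 -0.000e+00]
```

View pics/w6.png

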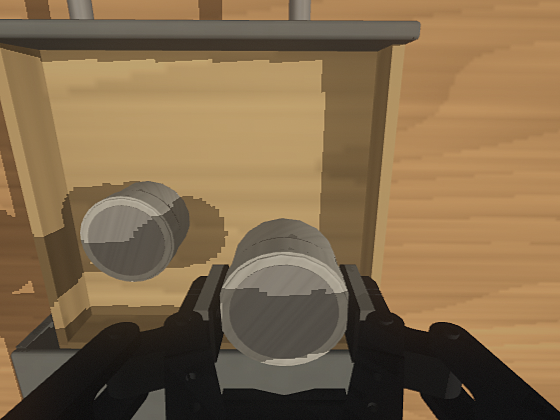

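The tin is held over the free side of the drawer, with the first tin clear at (130,235). I lower and release.

move_arm(moves=[-0.002,-0.001,-0.02,0,0.03,-0.002,-0.001,-0.04,0,0.03,-0.002,-0.001,-0.06,0,0.03,-0.002,-0.001,-0.06,0,0.03,-0.002,-0.001,-0.06,0,0.03,-0.002,-0.001,-0.06,0,0.064,-0.002,-0.001,-0.06,0,0.064,-0.002,-0.001,-0.06,0,0.064,-0.002,-0.001,-0.06,0,0.064,-0.002,-0.001,-0.03,0,0.064,-0.002,-0.001,0.01,0,0.064,-0.002,-0.001,0.05,0,0.064])

```text
clock: 30.37
tcp_pos: [0.5949, 0.3339, 0.1479]
orientation: [-0.001, -0.007, 1.0, -0.0]
wrist_force: [0.6, 0.5, 0.0]
finger_gap: 0.0639
grip_force: 0.0
```

Both full tins are released. I close the fingers and move in front of the handle to push the drawer home.

move_arm(moves=[-0.02,-0.005,0,0,0,-0.05,-0.01,0,0,0,-0.08,-0.02,0,0,0,-0.115,-0.03,0,0,0,-0.15,-0.044,0,0,0,-0.185,-0.044,0,0,0,-0.208,-0.044,0,0,0,-0.208,-0.044,-0.03,0,0,-0.208,-0.044,-0.06,0,0,-0.208,-0.044,-0.09,0,0,-0.208,-0.044,-0.107,0,0,-0.208,-0.044,-0.107,0,0])

```text
clock: 31.37
tcp_pos: [0.3853, 0.289, 0.0376]
orientation: [-0.002, -0.007, 1.0, -0.001]
wrist_force: [-0.5, 0.3, -0.1]
finger_gap: 0.0
grip_force: 0.0
```

```bash
python3 - <<'E'
from h import *
weigh(1)
c=cam('wrist');save(c,'w7.png')
E
```

```text
Fz -0.09 0.0 [0.3853 0.289  0.0376] 2.067220924481499e-05 [ -0.12 -41.1   24.16  -1.14  -0.    -0.  ]
```

View pics/w7.png

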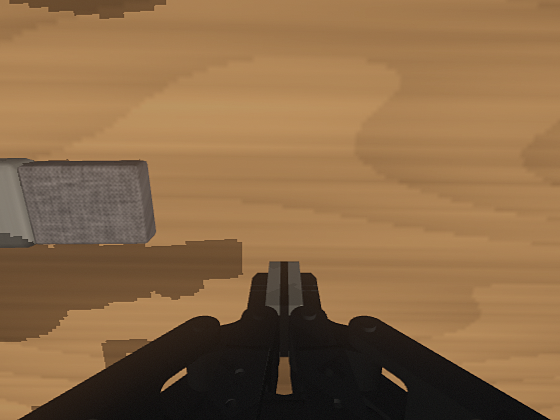

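The closed fingers are in front of the handle, and the brush at (85,205) is clear. I push slowly.

move_arm(moves=[0.015,0,0,0,0,0.025,0,0,0,0,0.035,0,0,0,0,0.045,0,0,0,0,0.057,0,0,0,0,0.07,0.001,0,0,0,0.083,0.001,0,0,0,0.096,0.001,0,0,0,0.109,0.001,0,0,0,0.122,0.001,0,0,0,0.135,0.002,0,0,0,0.148,0.002,0,0,0])

```text
clock: 32.42
tcp_pos: [0.5365, 0.292, 0.0408]
orientation: [-0.0, -0.007, 1.0, -0.0]
wrist_force: [-2.5, -0.3, 1.2]
finger_gap: 0.0
grip_force: 1.3
```

move_arm(moves=[0.012,0,0,0,0,0.023,0,0,0,0,0.034,0,0,0,0,0.042,0,0,0,0,0.049,0,0,0,0,0.055,0,0,0,0,0.06,0,0,0,0,0.063,0,0,0,0,0.063,0,0,0,0,0.063,0,0,0,0])

```text
clock: 33.25
tcp_pos: [0.5954, 0.2922, 0.0401]
orientation: [-0.003, -0.008, 1.0, -0.0]
wrist_force: [-10.1, 0.3, 7.1]
finger_gap: 0.0003
grip_force: 5.1
```

move_arm(moves=[0.003,0,0,0,0,0.006,0,0,0,0,0.006,0,0,0,0,0.006,0,0,0,0])

```text
clock: 33.58
tcp_pos: [0.5956, 0.2921, 0.0398]
orientation: [-0.008, -0.008, 1.0, -0.001]
wrist_force: [-24.8, -0.4, 16.5]
finger_gap: -0.0002
grip_force: 12.4
```

move_arm(moves=[-0.01,0,0,0,0,-0.03,0,0,0,0,-0.06,0,0,0,0,-0.06,0,0.04,0,0,-0.06,-0.03,0.08,0,0,-0.06,-0.06,0.12,0,0,-0.06,-0.1,0.15,0,0,-0.06,-0.14,0.15,0,0,-0.06,-0.18,0.15,0,0,-0.06,-0.22,0.15,0,0,-0.06,-0.25,0.15,0,0,-0.06,-0.25,0.15,0,0])

```text
clock: 34.58
tcp_pos: [0.5456, 0.036, 0.1912]
orientation: [0.001, -0.004, 1.0, -0.002]
wrist_force: [0.7, 0.6, -0.6]
finger_gap: -0.0001
grip_force: 0.0
```

```bash
python3 - <<'E'
from h import *
weigh(1)
c=cam('top');save(c,'t3.png');im=np.array(c['pixels'])
cv2.imwrite('pics/t3c.png',np.hstack([cv2.resize(im[50:200,75:205],None,fx=3,fy=3,interpolation=cv2.INTER_CUBIC),cv2.resize(im[140:290,345:460],None,fx=3,fy=3,interpolation=cv2.INTER_CUBIC)])[:,:,::-1])
E
```

```text
Fz -0.55 0.0 [0.5456 0.036  0.1912] -0.00012382768044599015 [-1.850e+00 -4.555e+01  2.930e+01 -1.000e-02 -2.800e-01 -5.500e-01]
```

View pics/t3c.png

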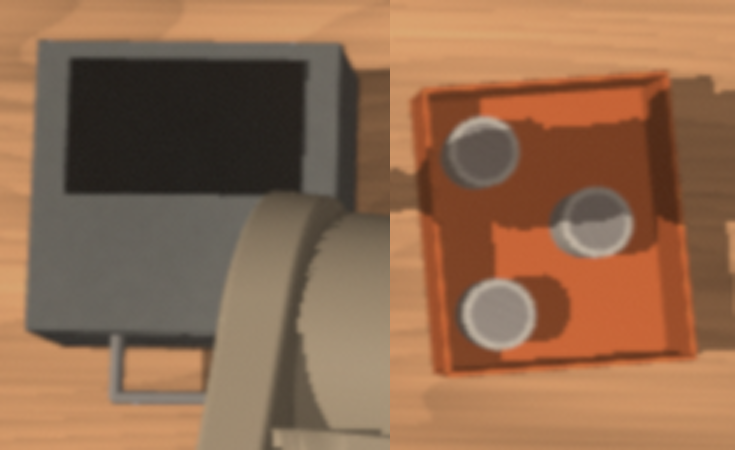

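The drawer front sits flush with the shell (no gap at y≈335; the handle is now at y≈398), and three tins stand in the bin at (481,152), (592,221) and (498,314). I am handing in.

```bash
python3 -c "
from h import *
print(env.hand_in())"
```

```text
the job is handed in; nothing more can be done
None
```

The job is handed in, but no verdict came back: there were five tins, the two full ones (about 4.0 N and 3.8 N) are in the drawer, the three empty ones are in the bin, and the drawer is pushed home against its stop.

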